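# Draw an I/O module up tight with a cam lock disc

## Robot

A 6-joint arm with a two-finger parallel gripper is mounted at the origin on the work surface. World frame = base frame: x ahead of the robot, y to its left, z up, the work surface at z = 0. Lengths are in mm, angles in rad, forces in N, time in s.
With the tool pointing down it reaches from about 250 to 800 mm from the base axis. Payload 3.9 kg.
Tool frame: the origin (TCP) lies midway between the tips of the shut fingers; the grasp point (between the pads) lies bot.pinch_z behind it (bot.pinch_z is the distance from the TCP to the grasp point, in mm); z points along the fingers, y is the line along which they close (so a half turn about z gives the same grasp; the last joint's range is limited). The gripper opens to 85 mm and grips with 20 to 120 N. Pads are 22 mm wide; open, the fingers measure 114 mm over their backs; the gripper's body (76 mm by 85 mm) begins 54 mm behind the grasp point. The pads swing forward as they close: fully open they stand 13 mm farther back than shut.
Start: joints at [-1.18, 0.26, -0.138, 1.173, 0, 1.571], TCP at [199.982, -485.41, 231.304] pointing down, gripper open.
Joint ranges: [-2.78, 2.78], [-0.83, 1.72], [-1.28, 1.37], [-1.9, 2.12], [-1.57, 1.48], [-3.14, 3.14]. Speed limits (rad/s): [2.57, 2.57, 3.14, 3.14, 3.14, 3.14].

## Interface

Orientations are given as a unit quaternion [x, y, z, w].
In Python, from workcell import readout, grab_frame, hand_in, nets, bot gives the robot as it stands.
- The arm moves only by the shell command python3 -m crank 'ROWS' [OPENING]. ROWS is a JSON object of lists of equal length, an entry for each row: "translation": the shift along the tool's x, y, z in mm, a list of three; "spin": the turn about the tool's z in degrees. In form: {"translation": [[x, y, z], ...], "spin": [spin, ...]}. A call has 1 to 20 rows; each row shifts and turns the commanded pose from where the row before left it, along the tool's axes as they then stand; what a row does not reach is not made up. A row lasts 1/8 s, in which the tool goes at most 62.5 mm and 10.7 degrees, less where a joint would pass 70% of its speed; a pose out of reach is approached as far as the arm can. A call with a gripper value outside its range is refused whole. OPENING is the opening, from 0 (shut) to 1 (fully open), set as the call begins (- or left out, the last holds). The fingers move at their own pace and stop on an object; the grip force is fixed at half the most. Time passes only in rows, so rows that do not move let the fingers close. It gives the time, the measured TCP pose, the force, the opening and the grip force at its end, in the units of the state.
- readout.state(): the state, without advancing time (a new reading comes with each control period).
- grab_frame(name): name is "scene" or "top" or "wrist"; returns a dict with "pixels" (400x640x3 uint8, red, green, blue), "z_map" (400x640 float32, mm along the optical axis (not along the pixel's ray), 0 where there is no reading), "fx", "fy", "cx", "cy" (pixels), "R" (3x3) and "t" (3): a world point X has camera coordinates R X + t. Camera axes: x right, y down, z forward; pixel columns grow to the right and rows downward; lengths in mm; the calibration is good to about 2 mm. A picture is of the moment at which its call begins.
- hand_in(): hands the job in; it is judged then, once.
Trained networks look in a picture, given as the dict that the camera call returned (one of the last four; its "shot" number tells which), for a name from the list of things; names that differ only in an ending like _2 or _b are one class to them, and where a whole thing is asked for, a point or a joint stands for the part that bears it (a point fixed in the world has none). Each returns a list of dicts, best first, with "conf" (0 to 1); they miss things now and then, are a little off and sometimes report something else, mostly with a low value. They report only what shows in the picture. A call takes as long as a camera call. They do not tell look-alikes from the thing itself.
- nets.spot_in(picture, thing): "box" ([left, top, right, bottom] in pixels, round what is visible of it).
- nets.silhouettes(picture, thing): "region" (400x640 bool, what is visible of it) and "box" ([left, top, right, bottom] in pixels, round what is visible of it).
The state is a dict: "t": time; "joint_positions": joint angles; "dq": joint speeds; "joint_efforts": joint torques, N m; "position": TCP position; "ee_rot": TCP orientation; "contact_force": force on the tool from outside, world axes, zero at the start; "ft_torque": the same for the moment, N m; "width": finger opening in mm; "gripper_force": force on a finger pad.
Only numpy, scipy, OpenCV 4.12 (cv2) and the standard library are available. Lean on these libraries where they do the work, as an engineer would, in place of code of your own. Each camera call takes 0.05 s, during which the arm holds its last target. There are 200 camera calls.

## Task

Dock the beige I/O module: slide it along its channel until the brass head of its bolt is well inside the mouth of the red cam disc's hook, then swing the disc's black crank knob clockwise, a third to half a turn, until the hook has drawn the module up firmly against its rubber seal. Stop as soon as the crank feels firm, never crushing the seal, then let go and leave the other things on the bench where they are.

Things in the scene. Friction and masses are not known exactly. Their poses are not given: they have to be found in the camera images.
- dock: Fixed aluminium plate 310 x 130 x 10 mm on the bench, origin at the centre of its underside; +x is the way the module slides in. Two dark walls 14 mm tall, 53 mm apart (x -150 to +20) guide it along y=0. Cam axis at x=+90, y=0. Two rubber seal pads at y=+-16 on posts (tops 40 mm above the bench) stand near x=+8 to +35; where their face is varies unseen by 7 mm.
- camlock: Fixed foot of the cam disc; origin on the disc's axis, 10 mm above the bench, axes as the dock's. The red disc is 106 mm across, top 18 mm above the bench; its spiral steel hook wall reaches 28 mm. The hook catches the bolt head if the head lies under 24 mm from the disc's axis, and pulls it in about 5.5 mm per rad. The seal, once met, pushes back about 18 N per mm.
- cam (a joint): Angle of the red disc, rad, 0 to 3.5, growing clockwise seen from above; starts at 0 to 0.25, hook's mouth open to the bolt. At angle a the knob's axis is 42 mm from the disc's axis, at 1.745 - a rad counter-clockwise from dock +x. It turns easily until the hook pulls the bolt against the seal (at 1.4 to 2.7, differs each time), then harder, 1 N per 0.06 rad; let go, it springs back 0.1 and stays.
- handle (a point): Grip point on the axis of the black crank knob, 58 mm above the bench. Upright cylinder 18 mm across, 24 to 68 mm above the bench; spins on its own spindle, so it can be carried round without turning the wrist. Push along its arc: 1 N when free; 7.5 N when properly firm (hook pull 19 N once let go; 12 to 27 N is good); over 9 N is too tight, much more crushes the seal.
- module: Loose beige I/O module, 80 x 50 x 58 mm (x, y, z), about 0.4 kg, standing in the channel; origin at the centre of its underside, 10 mm above the bench. Its +x axis points to the cam. It slides with 2 to 4 N of push. A steel bolt of 8 mm diameter sticks 64 mm out of its +x face, 34 mm above the bench.
- bolt_head (a point): Centre of the brass bolt head: an upright pin 8 mm across under the bolt's end, 100 mm in +x from the module's origin, 26 mm above the bench. At the start it is 48 to 74 mm from the disc's axis. Pushed in by hand until the seal is felt it lies 15 to 23 mm from that axis.
- rear (a point): Middle of the module's rear (-x) face, 40 mm above the bench; the place to push it in.
- multimeter: Yellow multimeter lying flat, 85 x 160 x 36 mm, origin under its centre. To be left alone.
- battery: Black sealed battery 70 x 90 x 90 mm, origin under its centre. To be left alone.
- breadboard: White breadboard on a black plate, 100 x 170 x 12 mm, origin under its centre. To be left alone.
- gearmotor: Grey gear motor 90 x 45 x 36 mm, origin under its gearbox. To be left alone.
There are look-alikes about, which are no part of the job. What is shaped like the module but blue or green is not meant.

How it is judged (in metres and radians):
On the way:
1. the bolt head is inside the open hook's mouth (within 26 mm of the disc's axis, disc turned less than 0.6 rad) (horizontal distance between bolt_head and camlock below 0.026 m and value of joint cam below 0.6 rad), for 0.1 s.
At the end, for the whole second after the job is handed in: The hook holds the bolt head (within 24 mm of the disc's axis, disc turned more than 1.2 rad) with a lasting pull of 12 to 27 N, the module stands upright (within 0.06 rad) and square in its channel (within 0.08 rad), at rest, and the robot has let go (contact force between module and camlock between 12 and 27 N and value of joint cam above 1.2 rad and horizontal distance between bolt_head and camlock below 0.024 m and angle between the x axis of module and the x axis of dock, either way round below 0.08 rad and angle between module's own z axis and vertical below 0.06 rad and linear speed of module below 0.01 m/s); the robot touches nothing.
It fails at once if the seal is crushed: the hook pulls the bolt with more than 45 N (contact force between module and camlock above 45 N).
It fails at once if a bystander is moved by more than 20 mm (distance of any of multimeter, battery, breadboard, gearmotor from where it was at the start of the episode above 0.02 m).
It also fails if it takes over 69 s, if anything falls off the work surface, if the arm or the gripper's body presses on something with over 40 N, if the wrist force passes 120 N, or if a joint passes its speed limit or range.

## Working session

There is one attempt and no reset: what is moved stays moved. The work goes in short steps, Python scripts to look and compute and a shell command to move; the robot and the scene stay as the last step left them, time stands still between calls to the robot, and variables do not carry over. Pictures are saved under pics/ and viewed, at most 10 in all, crops included, and the job is handed in when it is done.

```bash
ls; mkdir -p pics
cat > h.py <<'E'
import numpy as np,cv2
from workcell import readout,grab_frame,nets,bot
def cloud(f):
    z=f["z_map"].astype(float);v,u=np.mgrid[0:400,0:640]
    P=np.stack([(u-f["cx"])/f["fx"]*z,(v-f["cy"])/f["fy"]*z,z],-1)
    W=(P-np.array(f["t"]))@np.array(f["R"]); W[z==0]=np.nan
    return W
def save(f,n): cv2.imwrite("pics/"+n,f["pixels"][:,:,::-1])
E
python3 - <<'E'
from h import *
s=readout.state();print(s["t"],s["position"],s["ee_rot"],s["contact_force"],s["width"],bot.pinch_z)
for n in("top","scene"):
    f=grab_frame(n);save(f,n+".png");W=cloud(f);np.savez("/tmp/"+n,W=W,p=f["pixels"])
    for th in("module","handle","cam","camlock","dock","rear","bolt_head"):
        try:
            for d in nets.silhouettes(f,th)[:4]:
                r=d["region"];c=f["pixels"][r].mean(0).round();w=W[r];w=w[~np.isnan(w[:,0])]
                print(n,th,round(d["conf"],2),np.round(d["box"]),c,np.nanmedian(w,0).round(),np.percentile(w[:,2],95).round())
        except Exception as e:print(n,th,e)
E
```

```text
pics
0.0 [ 199.73515857 -484.79610061  230.4654073 ] [ 9.80968979e-01  1.94162172e-01 -1.80062815e-04 -9.38028413e-04] [ 0.97805327 -0.23065669  0.8413617 ] 85.53253123330312 18.700000000000003
top module 0.96 [244. 106. 265. 151.] [ 82.  91. 117.] [799. 182.  57.] 63.0
top module 0.95 [233. 174. 258. 220.] [ 92. 123.  76.] [559. 210.  57.] 62.0
top module 0.94 [299. 179. 340. 209.] [145. 145. 128.] [581.   3.  67.] 73.0
top module 0.83 [272. 264. 312. 290.] [ 85. 100. 135.] [351.  75.  58.] 64.0
top handle 0.71 [141. 198. 201. 226.] [147. 140.  75.] [531. 421.  37.] 43.0
top handle 0.57 [358. 163. 370. 171.] [77. 58. 53.] [ 657. -136.   65.] 73.0
top cam 0.81 [350. 163. 387. 200.] [168.  73.  65.] [ 620. -151.   18.] 32.0
top camlock 0.63 [349. 164. 385. 201.] [168.  70.  62.] [ 620. -151.   19.] 33.0
top dock 0.71 [287. 159. 393. 224.] [166. 139. 135.] [601. -82.  12.] 26.0
top dock 0.6 [300. 104. 355. 145.] [154. 149. 151.] [808. -32.  12.] 18.0
top rear 0.91 [303. 183. 352. 207.] [145. 145. 128.] [584.  -3.  67.] 73.0
top rear 0.84 [234. 191. 257. 216.] [ 86. 125.  76.] [557. 208
[... 978 characters left out ...]
 [252. 183. 362. 285.] [195. 155. 136.] [ 625. -119.   11.] 27.0
scene rear 0.97 [297. 184. 343. 236.] [154. 135. 108.] [597. -11.  61.] 69.0
scene rear 0.92 [405. 210. 453. 244.] [ 68.  78. 114.] [816. 167.  54.] 59.0
scene rear 0.82 [358. 152. 406. 191.] [112. 114.  63.] [571. 199.  43.] 60.0
scene rear 0.55 [273. 132. 310. 173.] [ 91.  86. 108.] [367.  63.  45.] 60.0
scene bolt_head 0.88 [403. 206. 458. 245.] [ 75.  82. 113.] [814. 170.  50.] 59.0
scene bolt_head 0.84 [303. 185. 338. 232.] [153. 135. 108.] [597. -14.  63.] 69.0
scene bolt_head 0.66 [271. 134. 310. 171.] [ 92.  86. 107.] [366.  63.  44.] 60.0
scene bolt_head 0.56 [358. 149. 405. 193.] [112. 113.  63.] [575. 198.  43.] 60.0
```

Run:
```python
from h import *
d=np.load("/tmp/top.npz");p=d["p"];W=d["W"]
a=cv2.resize(p[85:305,120:400],None,fx=2.8,fy=2.8,interpolation=cv2.INTER_CUBIC)
cv2.imwrite("pics/topcrop.png",a[:590,:790,::-1])
# red disc
for n in("top","scene"):
    d=np.load(f"/tmp/{n}.npz");p=d["p"].astype(int);W=d["W"]
    near=np.hypot(W[...,0]-622,W[...,1]+151)<80
    m=near&(p[...,0]>p[...,1]*1.8)&(p[...,0]>p[...,2]*1.8)&(W[...,2]<24)&(W[...,2]>10)
    (c,r)=cv2.minEnclosingCircle(W[m][:,:2].astype(np.float32));print(n,"disc",m.sum(),c,r,np.median(W[m][:,2]))
    k=near&(W[...,2]>50)&(W[...,2]<80);w=W[k];print("knob",k.sum(),w.mean(0),w.max(0),w.min(0))
    q=(np.hypot(W[...,0]-585,W[...,1])<70)&(W[...,2]>55)&(W[...,2]<82);w=W[q]
    print("module",q.sum(),cv2.minAreaRect(w[:,:2].astype(np.float32)),w.mean(0))
```

```text
top disc 793 (620.4295654296875, -151.89108276367188) 52.792816162109375 17.914770841181095
knob 35 [ 658.29787638 -135.83177102   66.48868657] [ 668.88148147 -127.27614883   73.95083864] [ 650.82670553 -145.70607011   51.74708322]
module 489 ((583.1331176757812, 4.033817291259766), (51.45512390136719, 79.17608642578125), 13.37344741821289) [582.19458419   3.93738172  68.04292291]
scene disc 886 (619.7867431640625, -154.6898651123047) 54.145381927490234 17.388103224288848
knob 66 [ 663.37138834 -138.69420791   63.06496024] [ 669.96329077 -127.96569865   69.79548023] [ 652.75120373 -146.28729203   50.5870964 ]
module 528 ((585.3418579101562, 3.0792884826660156), (52.46491622924805, 83.30992889404297), 12.25345516204834) [ 5.88208490e+02 -2.87483175e-01  6.64147084e+01]
```

View pics/topcrop.png

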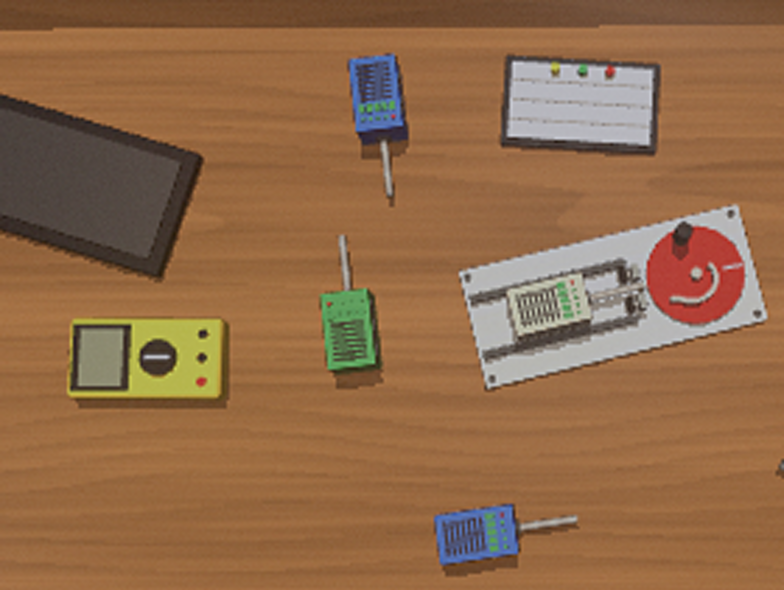

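Dock and beige module are at top px (316,193), in the channel facing the red cam at px (368,182). The blue modules, px (255,128) and (292,277), and the green one at px (246,197) are look-alikes: wrong colour and not in the channel. The crop above confirms it. After a 9.4° spin, tool x = dock y and tool y = dock x.

```bash
python3 -m crank '{"translation":[[0,0,0],[30,-29,0],[30,-29,0],[30,-29,0],[30,-29,0],[30,-29,0],[30,-29,0],[30,-29,0],[30,-29,0],[30,-29,0],[30,-29,0],[30,-29,0],[30,-29,0],[30,-29,0],[30,-29,0],[30,-29,0],[30,-29,0],[0,0,0],[0,0,0]],"spin":[9.4,0,0,0,0,0,0,0,0,0,0,0,0,0,0,0,0,0,0]}' 0
cat >> h.py <<'E'
def dock():
    s=readout.state();q=s["ee_rot"];r=np.array(s["position"])-[620.2,-153,0];a=np.radians(-77)
    c,n=np.cos(a),np.sin(a);f=s["contact_force"]
    print("t",s["t"],"dock x,y,z",round(r[0]*c+r[1]*n,1),round(-r[0]*n+r[1]*c,1),round(r[2],1),"F",round(f[0]*c+f[1]*n,2),round(-f[0]*n+f[1]*c,2),round(f[2],2),"yawx",round(2*np.degrees(np.arctan2(q[1],q[0])),2),"w",round(s["width"],1),round(s["gripper_force"],1))
E
python3 -c "
from h import *;dock();f=grab_frame('wrist');save(f,'w1.png')"
```

```text
t: 3.18
position: [562.9, 74.4, 231.1]
ee_rot: [0.994, 0.113, -0.001, 0.0]
contact_force: [-0.6, -0.6, -0.4]
width: -0.3
gripper_force: 0.0
t 3.175 dock x,y,z -234.4 -4.7 231.1 F 0.43 -0.67 -0.41 yawx 13.01 w -0.3 0.0
```

View pics/w1.png

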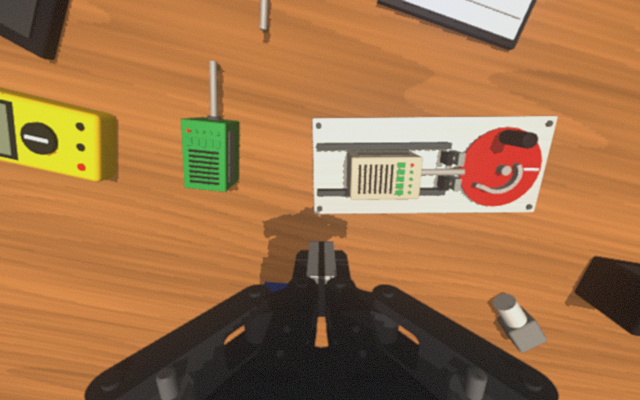

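Wrist view: the module is at (385,177) and the cam at (500,167), with the channel parallel to the image x axis, so the yaw is right. Descend behind the module.

```bash
python3 -m crank '{"translation":[[1,0,30],[1,0,30],[1,0,30],[1,0,30],[1,0,30],[0,0,25],[0,0,15],[0,0,0],[0,0,0]],"spin":[0,0,0,0,0,0,0,0,0]}' 0 | tail -3; python3 -c "
from h import *;dock()
f=grab_frame('scene');save(f,'s2.png')
W=cloud(f)
f=grab_frame('wrist');W=cloud(f);p=f['pixels'].astype(int)
near=np.hypot(W[...,0]-622,W[...,1]+151)<90
m=near&(p[...,0]>p[...,1]*1.8)&(W[...,2]<24)&(W[...,2]>10)
print(m.sum(),cv2.minEnclosingCircle(W[m][:,:2].astype(np.float32)) if m.any() else 0)
"
```

```text
contact_force: [0.3, 0.2, -0.9]
width: 0.1
gripper_force: 0.0
t 4.35 dock x,y,z -234.2 1.6 42.4 F -0.09 0.31 -0.87 yawx 12.97 w 0.1 0.0
2741 ((610.7845458984375, -134.9781494140625), 48.5208625793457)
```

```bash
python3 -m crank '{"translation":[[-1,6,0],[0,6,0],[0,3,0],[0,3,0],[0,3,0],[0,3,0],[0,3,0],[0,3,0],[0,0,0]],"spin":[0,0,0,0,0,0,0,0,0]}' 0 >/dev/null; python3 -c "
from h import *;dock()"; python3 -m crank '{"translation":[[0,3,0],[0,3,0],[0,3,0],[0,3,0],[0,3,0],[0,0,0]],"spin":[0,0,0,0,0,0]}' 0 >/dev/null; python3 -c "
from h import *;dock()"
```

```text
t 5.575 dock x,y,z -204.2 -0.2 41.2 F -1.41 -0.17 -0.28 yawx 12.97 w -0.0 0.7
t 6.325 dock x,y,z -188.9 -0.2 41.3 F -1.84 0.19 0.86 yawx 12.96 w -0.2 0.4
```

```bash
cat >> h.py <<'E'
def module():
    f=grab_frame("top");W=cloud(f);p=f["pixels"].astype(int)
    ds=[d for d in nets.silhouettes(f,"module")]
    a=np.radians(-77);c,n=np.cos(a),np.sin(a)
    X=(W[...,0]-620.2)*c+(W[...,1]+153)*n;Y=-(W[...,0]-620.2)*n+(W[...,1]+153)*c
    m=(abs(Y)<32)&(X>-220)&(X<-60)&(W[...,2]>58)&(W[...,2]<76)&(p.min(-1)>60)
    x=X[m];print("module x range",np.percentile(x,[1,50,99]).round(1),m.sum())
    return f
E
python3 -c "
from h import *;module()"
python3 -m crank '{"translation":[[0,3,0],[0,3,0],[0,3,0],[0,3,0],[0,0,0]],"spin":[0,0,0,0,0]}' 0 >/dev/null; python3 -c "
from h import *;dock();f=module();save(f,'t3.png')
cv2.imwrite('pics/t3c.png',cv2.resize(f['pixels'][140:240,270:400],None,fx=5,fy=5)[:,:,::-1])"
```

```text
module x range [-130.8 -111.6  -96.1] 190
t 7.05 dock x,y,z -177.0 -0.1 41.3 F -1.1 -0.06 -1.44 yawx 12.97 w -0.0 0.5
module x range [-114.8  -98.1  -83.3] 173
```

View pics/t3c.png

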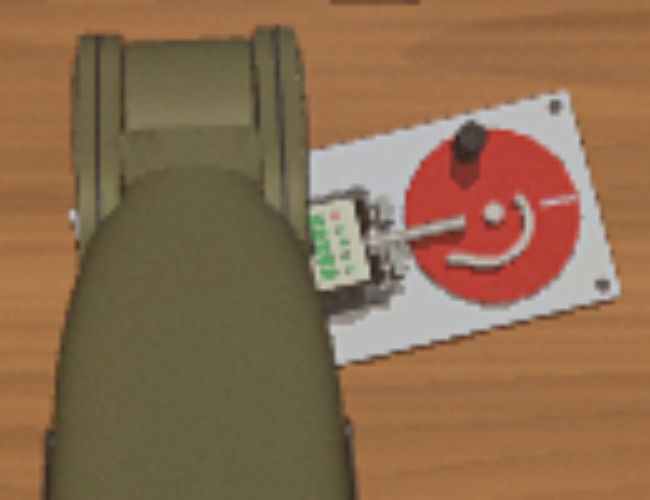

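The module has moved ~37 mm; the bolt tip at crop (462,222) is ~20 mm short of the axis (493,213), so the head is at ~23 mm. Creep until the seal is felt.

```bash
for i in 1 2 3; do python3 -m crank '{"translation":[[0,1,0],[0,0,0]],"spin":[0,0]}' 0 >/dev/null; python3 -c "
from h import *;dock()"; done
```

```text
t 7.4 dock x,y,z -176.7 -0.2 41.3 F -2.22 -0.25 -0.27 yawx 13.0 w -0.3 1.2
t 7.65 dock x,y,z -175.6 -0.1 41.3 F -1.61 -0.12 -0.17 yawx 12.99 w -0.0 1.2
t 7.9 dock x,y,z -174.5 -0.1 41.3 F -2.13 0.05 -1.18 yawx 12.99 w -0.1 1.2
```

```bash
for i in 1 2 3; do python3 -m crank '{"translation":[[0,1,0],[0,0,0]],"spin":[0,0]}' 0 >/dev/null; python3 -c "
from h import *;dock()"; done
```

```text
t 8.15 dock x,y,z -174.0 -0.3 41.3 F -5.03 -0.29 2.37 yawx 13.0 w -0.4 2.3
t 8.4 dock x,y,z -173.7 -0.5 41.4 F -7.17 -0.54 2.46 yawx 13.03 w -0.0 3.3
t 8.65 dock x,y,z -173.5 -0.7 41.4 F -9.02 0.48 3.24 yawx 13.05 w -0.0 4.4
```

Seal felt at about -174. Back off, rise and look at the knob.

```bash
python3 -m crank '{"translation":[[0,-8,0],[0,-10,0],[0,0,-30],[0,0,-40],[0,0,-40],[0,20,0],[5,30,0],[8,30,0],[10,30,0],[10,30,0],[9,30,0],[0,15,0],[0,0,0],[0,0,0]],"spin":[0,0,0,0,0,0,0,0,0,0,0,0,0,0]}' 0.6 >/dev/null
python3 - <<'E'
from h import *
dock()
a=np.radians(-77);c,n=np.cos(a),np.sin(a)
for nm in("top","scene","wrist"):
    f=grab_frame(nm);W=cloud(f);save(f,"k_"+nm+".png")
    X=(W[...,0]-620.2)*c+(W[...,1]+153)*n;Y=-(W[...,0]-620.2)*n+(W[...,1]+153)*c
    for d in nets.silhouettes(f,"handle")[:2]:
        r=d["region"]&(W[...,2]>30)&(W[...,2]<75)
        print(nm,round(d["conf"],2),np.round(d["box"]),X[r].mean().round(1),Y[r].mean().round(1),np.percentile(W[r][:,2],[5,95]).round() if r.any() else 0)
        t=r&(W[...,2]>62)
        if t.any(): print("  top",np.percentile(X[t],[3,50,97]).round(1),np.percentile(Y[t],[3,50,97]).round(1))
E
```

```text
t 10.4 dock x,y,z -5.3 41.1 151.0 F 0.15 -0.48 -0.14 yawx 13.01 w 51.1 0.0
scene 0.55 [265. 234. 309. 266.] -3.9 43.0 [31. 68.]
  top [-13.   -5.6   0.7] [36.6 44.  51.4]
wrist 0.86 [312. 185. 328. 212.] -5.7 45.9 [36. 68.]
  top [-13.   -6.1   1.6] [36.1 43.7 50.9]
wrist 0.29 [ 93. 165. 387. 276.] -6.0 45.0 [34. 68.]
  top [-13.1  -5.2   1.7] [35.3 43.5 50.9]
```

View pics/k_wrist.png

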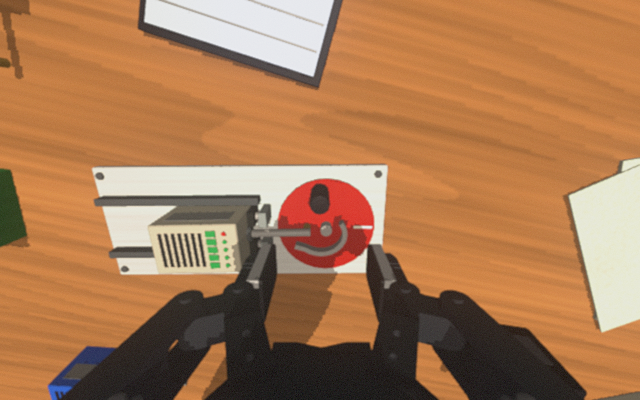

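Knob top at wrist px (319,190), dock frame (-5.7, 43.6), height 68, which matches a cam angle of about 0. Descend and grip.

```bash
python3 -m crank '{"translation":[[1,0,20],[1,0,25],[0,0,25],[0,0,20],[0,0,12],[0,0,8],[0,0,0],[0,0,0]],"spin":[0,0,0,0,0,0,0,0]}' 0.6 >/dev/null; python3 -c "
from h import *;dock()"; python3 -m crank '{"translation":[[0,0,0],[0,0,0],[0,0,0],[0,0,0],[0,0,0],[0,0,0]],"spin":[0,0,0,0,0,0]}' 0 >/dev/null;python3 - <<'E'
from h import *
dock()
a=np.radians(-77);c,n=np.cos(a),np.sin(a)
th=np.radians(100-1.7); 
f=grab_frame("wrist");W=cloud(f);p=f["pixels"].astype(int)
X=(W[...,0]-620.2)*c+(W[...,1]+153)*n;Y=-(W[...,0]-620.2)*n+(W[...,1]+153)*c
m=(np.hypot(X,Y)<75)&(p[...,0]>p[...,1]*1.8)&(W[...,2]<24)&(W[...,2]>10)
P=np.c_[X[m],Y[m]].astype(np.float32);print(m.sum(),cv2.minEnclosingCircle(P))
E
```

```text
t 11.7 dock x,y,z -4.3 44.4 42.1 F -0.43 -0.37 0.22 yawx 12.99 w 51.6 0.0
t 12.45 dock x,y,z -4.6 44.3 42.1 F -1.16 -0.51 5.35 yawx 13.0 w 15.9 58.7
4391 ((0.7045435309410095, 2.564608573913574), 52.107025146484375)
```

```bash
cat >> h.py <<'E'
def crank(C=(0.7,2.0)):
    F=[];s=readout.state()
    a=np.radians(-77);c,n=np.cos(a),np.sin(a)
    r=np.array(s["position"])-[620.2,-153,0];x=r[0]*c+r[1]*n-C[0];y=-r[0]*n+r[1]*c-C[1]
    f=s["contact_force"];fx=f[0]*c+f[1]*n;fy=-f[0]*n+f[1]*c
    R=np.hypot(x,y);t=np.array([y,-x])/R
    print("t",round(s["t"],2),"phi",np.degrees(np.arctan2(y,x)).round(1),"a",(1.745-np.arctan2(y,x)).round(3),"R",R.round(1),"push",(-(fx*t[0]+fy*t[1])).round(2),"radial F",((fx*x+fy*y)/R).round(2),"Fz",round(f[2],1),"w",round(s["width"],1))
E
python3 -c "
from h import *;crank()
ph=np.radians(np.arange(97,-80,-10));p=42*np.c_[np.sin(ph),np.cos(ph)]
for a,b in zip(np.arange(97,-80,-10),np.diff(p,axis=0)):print(a,b.round(1).tolist())"
```

```text
t 12.5 phi 97.1 a 0.051 R 42.7 push 2.04 radial F -0.53 Fz 6.5 w 16.0
97 [0.3, 7.3]
87 [-1.0, 7.2]
77 [-2.3, 7.0]
67 [-3.4, 6.5]
57 [-4.5, 5.8]
47 [-5.4, 4.9]
37 [-6.2, 3.9]
27 [-6.8, 2.7]
17 [-7.2, 1.5]
7 [-7.3, 0.3]
-3 [-7.2, -1.0]
-13 [-7.0, -2.3]
-23 [-6.5, -3.4]
-33 [-5.8, -4.5]
-43 [-4.9, -5.4]
-53 [-3.9, -6.2]
-63 [-2.7, -6.8]
```

```bash
python3 -m crank '{"translation":[[0.2,3.7,0],[0.1,3.6,0],[-0.4,3.6,0],[-0.6,3.6,0],[0,0,0]],"spin":[0,0,0,0,0]}' 0 >/dev/null; python3 -c "
from h import *;crank()"; python3 -m crank '{"translation":[[-1.1,3.5,0],[-1.2,3.5,0],[-1.7,3.3,0],[-1.7,3.2,0],[-2.2,2.9,0],[-2.3,2.9,0],[0,0,0]],"spin":[0,0,0,0,0,0,0]}' 0 >/dev/null; python3 -c "
from h import *;crank()"
```

```text
t 13.12 phi 76.8 a 0.404 R 42.2 push 0.4 radial F -1.58 Fz 5.7 w 15.4
t 14.0 phi 47.2 a 0.92 R 41.6 push 0.18 radial F -3.05 Fz 7.5 w 15.8
```

```bash
python3 -m crank '{"translation":[[-2.7,2.5,0],[-2.7,2.4,0],[-3.1,2.0,0],[-3.1,1.9,0],[0,0,0]],"spin":[0,0,0,0,0]}' 0 >/dev/null; python3 -c "
from h import *;crank()"; python3 -m crank '{"translation":[[-3.4,1.4,0],[-3.4,1.3,0],[0,0,0]],"spin":[0,0,0]}' 0 >/dev/null; python3 -c "
from h import *;crank()"; python3 -m crank '{"translation":[[-3.6,0.8,0],[-3.6,0.7,0],[0,0,0]],"spin":[0,0,0]}' 0 >/dev/null; python3 -c "
from h import *;crank()"
```

```text
t 14.62 phi 27.7 a 1.262 R 41.2 push 0.91 radial F -3.33 Fz 6.1 w 16.4
t 15.0 phi 17.9 a 1.432 R 41.0 push 0.7 radial F -3.85 Fz 6.4 w 15.8
t 15.38 phi 8.0 a 1.606 R 40.9 push 0.59 radial F -4.12 Fz 6.4 w 16.1
```

```bash
python3 -m crank '{"translation":[[-3.6,-0.4,0],[-3.6,-0.5,0],[0,0,0]],"spin":[0,0,0]}' 0 >/dev/null; python3 -c "
from h import *;crank()"; python3 -m crank '{"translation":[[-3.6,-0.8,0],[0,0,0]],"spin":[0,0]}' 0 >/dev/null; python3 -c "
from h import *;crank()"; python3 -m crank '{"translation":[[-3.6,-0.9,0],[0,0,0]],"spin":[0,0]}' 0 >/dev/null; python3 -c "
from h import *;crank()"
```

```text
t 15.75 phi -1.7 a 1.775 R 40.8 push 1.42 radial F -2.13 Fz 6.1 w 16.2
t 16.0 phi -6.7 a 1.862 R 40.7 push 1.36 radial F -0.99 Fz 5.7 w 15.8
t 16.25 phi -11.6 a 1.947 R 40.6 push 1.87 radial F -0.14 Fz 5.9 w 15.9
```

```bash
python3 -m crank '{"translation":[[-3.5,-1.1,0],[0,0,0]],"spin":[0,0]}' 0 >/dev/null; python3 -c "
from h import *;crank()"; python3 -m crank '{"translation":[[-3.4,-1.3,0],[0,0,0]],"spin":[0,0]}' 0 >/dev/null; python3 -c "
from h import *;crank()"
```

```text
t 16.5 phi -16.5 a 2.033 R 40.6 push 4.37 radial F -0.38 Fz 5.2 w 16.2
t 16.75 phi -21.0 a 2.112 R 40.6 push 5.61 radial F 0.03 Fz 4.6 w 16.1
```

```bash
python3 -m crank '{"translation":[[-2.5,-1.1,0],[0,0,0],[0,0,0]],"spin":[0,0,0]}' 0 >/dev/null; python3 -c "
from h import *;crank()"; python3 -m crank '{"translation":[[-1.3,-0.6,0],[0,0,0],[0,0,0]],"spin":[0,0,0]}' 0 >/dev/null; python3 -c "
from h import *;crank()"; python3 -m crank '{"translation":[[0,0,0]],"spin":[0]}' 0 >/dev/null; python3 -c "
from h import *;crank()"
```

```text
t 17.12 phi -24.2 a 2.168 R 40.6 push 5.5 radial F -0.54 Fz 5.5 w 16.1
t 17.5 phi -25.6 a 2.192 R 40.6 push 6.86 radial F -0.63 Fz 3.7 w 15.9
t 17.62 phi -25.6 a 2.192 R 40.6 push 7.31 radial F -0.38 Fz 3.2 w 16.3
```

```bash
python3 -m crank '{"translation":[[-1.1,-0.5,0],[0,0,0],[0,0,0]],"spin":[0,0,0]}' 0 >/dev/null; for i in 1 2 3 4; do python3 -m crank '{"translation":[[0,0,0]],"spin":[0]}' 0 >/dev/null; python3 -c "
from h import *;crank()"; done
```

```text
t 18.12 phi -26.9 a 2.214 R 40.6 push 7.35 radial F -1.75 Fz 2.1 w 15.8
t 18.25 phi -26.8 a 2.213 R 40.6 push 7.9 radial F -0.94 Fz 3.9 w 16.0
t 18.38 phi -26.8 a 2.213 R 40.6 push 7.93 radial F -1.06 Fz 4.1 w 16.0
t 18.5 phi -26.8 a 2.214 R 40.6 push 7.3 radial F -0.45 Fz 3.8 w 16.1
```

Averaging 7.6 N: firm. Relax the push slightly while releasing, then rise.

```bash
python3 -m crank '{"translation":[[1.8,0.8,0],[0,0,0],[0,0,0],[0,0,0]],"spin":[0,0,0,0]}' 0.5 >/dev/null; python3 -c "
from h import *;crank();dock()"; python3 -m crank '{"translation":[[0,0,-8],[0,0,-15],[0,0,-25],[0,0,-30],[0,0,-30],[0,0,-20],[0,0,0],[0,0,0]],"spin":[0,0,0,0,0,0,0,0]}' 0.5 >/dev/null
python3 - <<'E'
from h import *
dock();f=grab_frame("wrist");save(f,"end.png");W=cloud(f)
a=np.radians(-77);c,n=np.cos(a),np.sin(a)
X=(W[...,0]-620.2)*c+(W[...,1]+153)*n-.7;Y=-(W[...,0]-620.2)*n+(W[...,1]+153)*c-2
t=(np.hypot(X,Y)<60)&(W[...,2]>62)&(W[...,2]<74)&(X>-20)
x,y=X[t].mean(),Y[t].mean();print(x,y,np.hypot(x,y),1.745-np.arctan2(y,x),t.sum())
E
```

```text
t 19.0 phi -29.7 a 2.264 R 40.1 push 0.13 radial F -0.28 Fz -0.4 w 42.9
t 19.0 dock x,y,z 35.5 -17.9 40.8 F -0.18 0.25 -0.37 yawx 12.98 w 42.9 0.0
t 20.0 dock x,y,z 35.7 -17.4 169.1 F -0.31 -0.35 -0.18 yawx 12.99 w 42.9 0.0
39.35184542672308 -15.509979947741098 42.29807580101058 2.1204410273678564 283
```

View pics/end.png

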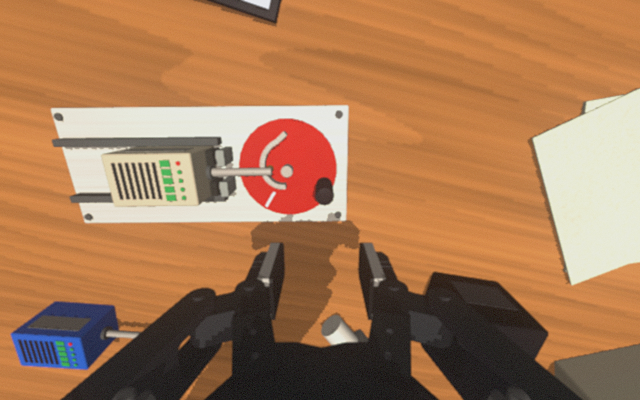

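The hook wraps the bolt head at (270,172), the knob rests at (323,190) with a ≈ 2.12 after springing back 0.1, the module is square, and the gripper is clear of everything.

```bash
python3 -c "
from workcell import hand_in;print(hand_in())"
```

```text
the job is handed in; nothing more can be done
None
```

The I/O module is docked and handed in after about 20 s of robot time: I cranked the cam until it felt firm (about 7.6 N), it sprang back about 0.1 rad to about 2.1 rad, and the gripper let go clear of everything; the hand-in returned no verdict.

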